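Spread washed tube caps over the drying tray

ROBOT

A 6-joint arm with a two-finger parallel gripper is mounted at the origin on the work surface. World frame = base frame: x ahead of the robot, y to its left, z up, the work surface at z = 0. Lengths are in m, angles in rad, forces in N, time in s.
With the tool pointing down it reaches from about 0.35 to 1 m from the base axis. Payload 7.1 kg.
Tool frame: the origin (TCP) lies on the mounting face of the last link; the fingertips stand 173 mm ahead of it and the grasp point (between the pads) lies 155 mm ahead of it; z points along the fingers, y is the line along which they close (so a half turn about z gives the same grasp; the last joint's range is limited). The gripper opens to 85 mm and grips with 20 to 120 N. Pads are 22 mm wide; open, the fingers measure 114 mm over their backs; the gripper's body (76 mm by 85 mm) begins 54 mm behind the grasp point. The pads swing forward as they close: fully open they stand 13 mm farther back than shut.
Start: joints at [-1.187, 0.423, 1.63, -0, 1.089, -0.019], TCP at [0.245, -0.575, 0.405] pointing down, gripper open.
Joint ranges: [-3, 3], [-0.9, 2.11], [0.09, 2.58], [-1.31, 4.45], [0.11, 2.69], [-2.54, 2.54]. Speed limits (rad/s): [2.39, 2.39, 3.01, 3.14, 3.14, 3.14].

INTERFACE

Orientations are given as a unit quaternion [w, x, y, z].
In Python, from bench import arm gives the robot as it stands.
- The arm moves only by the tool step_arm, never from a script. Its arguments are lists of equal length, an entry for each row: "fingers": the gripper command: -1 is fully open, 1 is shut, values between are in proportion; "xyz": the shift along the world's x, y, z in m, a list of three; "turn": the turn about the world's z in rad. In form: {"fingers": [fingers, ...], "xyz": [[x, y, z], ...], "turn": [turn, ...]}. A call has exactly 5 rows; each row shifts and turns the commanded pose from where the row before left it; what a row does not reach is not made up. A row lasts 1/8 s, in which the tool goes at most 62.5 mm and 10.7 degrees, less where a joint would pass 70% of its speed; a pose out of reach is approached as far as the arm can. A call with a gripper value outside its range is refused whole. The fingers move at their own pace and stop on an object; "grip_force" is the grip in N (left out, the last holds). Time passes only in rows, so rows that do not move let the fingers close, or fill a call up. It gives the time, the measured TCP pose, the force, the opening and the grip force at its end, in the units of the state.
- arm.state(): the state, without advancing time (a new reading comes with each control period).
- arm.capture(name): name is "scene" or "top"; returns a dict with "frame" (400x640x3 uint8, red, green, blue), "range_z" (400x640 float32, m along the optical axis (not along the pixel's ray), 0 where there is no reading), "fx", "fy", "cx", "cy" (pixels), "k1" (the pictures are not rectified: a ray, as slopes to the right and down, at radius r is drawn at 1 + k1 r^2 times it, then the intrinsics apply), "view" (4x4, takes a point from world to camera coordinates). Camera axes: x right, y up, looking along -z (the intrinsics and any distortion apply to the point x, -y, -z); pixel columns grow to the right and rows downward; lengths in m; the calibration is good to about 2 mm. A picture is of the moment at which its call begins.
- arm.job_done(): hands the job in; it is judged then, once.
The state is a dict: "time_s": time; "qpos": joint angles; "qvel": joint speeds; "effort": joint torques, N m; "position": TCP position; "orientation": TCP orientation; "contact_force": force on the tool from outside, world axes, zero at the start; "ft_torque": the same for the moment, N m; "gripper_width": opening from 0.0 (shut) to 1.0 (fully open); "finger_force": force on a finger pad.
Only numpy, scipy, OpenCV 4.12 (cv2) and the standard library are available. Lean on these libraries where they do the work, as an engineer would, in place of code of your own. Each camera call takes 0.05 s, during which the arm holds its last target. There are 200 camera calls.

TASK

Pick up the green-handled shaker that holds the six blue tube caps, bring it level over the green-rimmed drying tray, and with its mouth held low over the tray tip and shake all six caps out of it so that they lie spread over both bays of the tray, at least two in each. Then stand the empty shaker upright on the bench clear of the tray and let go; do not touch the caps with the fingers, and leave the orange-handled shaker where it is.

Things in the scene. Friction and masses are not known exactly. Their poses are not given: they have to be found in the camera images.
- shaker: Green-handled aluminium scoop shaker, 78 mm (x) x 112 mm (y), about 0.25 kg, loose: flat 4 mm floor, 34 mm high thin walls at the back (+x) and both sides, front (-x) fully open, no lip. Origin: centre of the underside, z up. It starts upright on the bench, the six blue caps standing in it; they stay put while it is carried level.
- shaker_bar (a point): Centre of the shaker's green carrying bar, 85 mm straight above its origin. The bar runs along the shaker's y over its whole width, 16 mm thick (x) and 24 mm tall (z 73 to 97 mm), free to be pinched from above at mid length, the fingers closing along x.
- shaker_mouth (a point): Middle of the shaker's open front floor edge, over which the caps leave: 39 mm to -x of its origin, 4 mm up. The caps slide out when this side is tipped down by more than 24 to 31 degrees (about 40 empties it, a little shaking helps), landing up to about 50 mm ahead of the edge.
- tray: White drying tray with a green rim, fixed, 160 mm (x) x 200 mm (y), walls 5 mm thick and 24 mm high, floor 5 mm thick. A green rib, 8 mm high, along x at y = 0 parts it into two equal bays (y > 0, y < 0). Origin: centre of the underside, z up. The like tray with an orange rim and orange caps is not the target.
- other_shaker: Shaker of the same form and axes as shaker but with an orange handle; empty, loose, to be left alone. Origin: centre of the underside.
- cap0: Blue tube cap, solid cylinder 18 mm in diameter and 14 mm high, 10 g, one of six alike. Origin: its centre; z: its axis.
- cap1: Blue tube cap, solid cylinder 18 mm in diameter and 14 mm high, 10 g, one of six alike. Origin: its centre; z: its axis.
- cap2: Blue tube cap, solid cylinder 18 mm in diameter and 14 mm high, 10 g, one of six alike. Origin: its centre; z: its axis.
- cap3: Blue tube cap, solid cylinder 18 mm in diameter and 14 mm high, 10 g, one of six alike. Origin: its centre; z: its axis.
- cap4: Blue tube cap, solid cylinder 18 mm in diameter and 14 mm high, 10 g, one of six alike. Origin: its centre; z: its axis.
- cap5: Blue tube cap, solid cylinder 18 mm in diameter and 14 mm high, 10 g, one of six alike. Origin: its centre; z: its axis.
Not all that is in view belongs to the job. Leave any brown or red look-alike of the shaker alone.

How it is judged:
On the way:
1. The green-handled shaker, held by the fingers, is tipped by more than 20 degrees with its mouth over the tray (within 130 mm of the tray's centre) and caps still in it (angle between shaker's own z axis and vertical above 0.35 rad and contact force between the fingers and shaker above 0.5 N and horizontal distance between shaker_mouth and tray below 0.13 m and height (world z) of shaker_mouth above 0.02 m and distance between any of cap0, cap1, cap2, cap3, cap4, cap5 and shaker below 0.055 m), for 0.05 s.
At the end, for the whole second after the job is handed in: All six blue caps rest inside the green-rimmed tray (under 35 mm above its underside), at least two in each bay; the green-handled shaker stands at rest on the bench, upright within 10 degrees, underside at bench height within 10 mm, not touching the tray (x of cap0 in the frame of tray between -0.078 and 0.078 m and y of cap0 in the frame of tray between -0.098 and 0.098 m and z of each of cap0, cap1, cap2, cap3, cap4, cap5 in the frame of tray below 0.035 m and linear speed of each of cap0, cap1, cap2, cap3, cap4, cap5 below 0.05 m/s and x of cap1 in the frame of tray between -0.078 and 0.078 m and y of cap1 in the frame of tray between -0.098 and 0.098 m and x of cap2 in the frame of tray between -0.078 and 0.078 m and y of cap2 in the frame of tray between -0.098 and 0.098 m and x of cap3 in the frame of tray between -0.078 and 0.078 m and y of cap3 in the frame of tray between -0.098 and 0.098 m and x of cap4 in the frame of tray between -0.078 and 0.078 m and y of cap4 in the frame of tray between -0.098 and 0.098 m and x of cap5 in the frame of tray between -0.078 and 0.078 m and y of cap5 in the frame of tray between -0.098 and 0.098 m and (y of each of cap0, cap1 in the frame of tray above 0 m or y of each of cap0, cap2 in the frame of tray above 0 m or y of each of cap0, cap3 in the frame of tray above 0 m or y of each of cap0, cap4 in the frame of tray above 0 m or y of each of cap0, cap5 in the frame of tray above 0 m or y of each of cap1, cap2 in the frame of tray above 0 m or y of each of cap1, cap3 in the frame of tray above 0 m or y of each of cap1, cap4 in the frame of tray above 0 m or y of each of cap1, cap5 in the frame of tray above 0 m or y of each of cap2, cap3 in the frame of tray above 0 m or y of each of cap2, cap4 in the frame of tray above 0 m or y of each of cap2, cap5 in the frame of tray above 0 m or y of each of cap3, cap4 in the frame of tray above 0 m or y of each of cap3, cap5 in the frame of tray above 0 m or y of each of cap4, cap5 in the frame of tray above 0 m) and (y of each of cap0, cap1 in the frame of tray below 0 m or y of each of cap0, cap2 in the frame of tray below 0 m or y of each of cap0, cap3 in the frame of tray below 0 m or y of each of cap0, cap4 in the frame of tray below 0 m or y of each of cap0, cap5 in the frame of tray below 0 m or y of each of cap1, cap2 in the frame of tray below 0 m or y of each of cap1, cap3 in the frame of tray below 0 m or y of each of cap1, cap4 in the frame of tray below 0 m or y of each of cap1, cap5 in the frame of tray below 0 m or y of each of cap2, cap3 in the frame of tray below 0 m or y of each of cap2, cap4 in the frame of tray below 0 m or y of each of cap2, cap5 in the frame of tray below 0 m or y of each of cap3, cap4 in the frame of tray below 0 m or y of each of cap3, cap5 in the frame of tray below 0 m or y of each of cap4, cap5 in the frame of tray below 0 m) and angle between shaker's own z axis and vertical below 0.17 rad and height (world z) of shaker below 0.01 m and contact force between shaker and tray below 0.05 N and linear speed of shaker below 0.03 m/s).
It fails at once if The fingers touch a cap (more than 1 N) (contact force between the fingers and cap0 above 1 N or contact force between the fingers and cap1 above 1 N or contact force between the fingers and cap2 above 1 N or contact force between the fingers and cap3 above 1 N or contact force between the fingers and cap4 above 1 N or contact force between the fingers and cap5 above 1 N).
It fails at once if The orange-handled shaker is moved by more than 30 mm (distance of other_shaker from where it was at the start of the episode above 0.03 m).
It fails at once if The shaker is tipped by more than 20 degrees with caps in it while its mouth is more than 200 mm above the bench (angle between shaker's own z axis and vertical above 0.35 rad and height (world z) of shaker_mouth above 0.2 m and distance between any of cap0, cap1, cap2, cap3, cap4, cap5 and shaker below 0.055 m).
It also fails if it takes over 50 s, if anything falls off the work surface, if the arm or the gripper's body presses on something with over 40 N, if the wrist force passes 120 N, or if a joint passes its speed limit or range.

## Working session

There is one attempt and no reset: what is moved stays moved. The work goes in short steps, Python scripts to look and compute and a tool call to move; the robot and the scene stay as the last step left them, time stands still between calls to the robot, and variables do not carry over. Pictures are saved under pics/ and viewed, at most 13 in all, crops included, and the job is handed in when it is done.

Besides the shell and the picture viewer there is one more tool, called after "Emit:" as name(argument=value, ...), one argument or row to a line, values as JSON. step_arm: Moves the arm, as the interface text tells. Its arguments: {"type":"object","properties":{"fingers":{"type":"array","items":{"type":"number"}},"xyz":{"type":"array","items":{"type":"array","items":{"type":"number"}}},"turn":{"type":"array","items":{"type":"number"}},"grip_force":{"type":"number"}},"required":["fingers","xyz","turn"]}

```bash
ls; mkdir -p pics
cat > h.py <<'E'
import numpy as np,cv2
from bench import arm
def cap(n):
    c=arm.capture(n); cv2.imwrite(f'pics/_{n}.png',c['frame'][:,:,::-1]); return c
def pts(c):
    "world point per pixel from range image"
    H,W=c['range_z'].shape; u,v=np.meshgrid(np.arange(W),np.arange(H))
    K=np.array([[c['fx'],0,c['cx']],[0,c['fy'],c['cy']],[0,0,1.]])
    p=cv2.undistortPoints(np.stack([u,v],-1).reshape(-1,1,2).astype(float),K,np.array([c['k1'],0,0,0.])).reshape(H,W,2)
    z=c['range_z']; P=np.stack([p[...,0]*z,-p[...,1]*z,-z,np.ones_like(z)],-1)
    X=P@np.linalg.inv(c['view']).T
    X[z==0]=np.nan
    return X[...,:3]
E
python3 - <<'E'
from h import *
a=cap('scene');b=cap('top')
cv2.imwrite('pics/a.png',a['frame'][:,:,::-1]);cv2.imwrite('pics/b.png',b['frame'][:,:,::-1])
np.set_printoptions(precision=3,suppress=True)
print(np.linalg.inv(a['view']),np.linalg.inv(b['view']),a['k1'],a['fx'])
print(arm.state())
E
```

```text
pics
[[-0.191 -0.538  0.821  1.329]
 [ 0.981 -0.09   0.169  0.272]
 [-0.017  0.838  0.545  0.675]
 [ 0.     0.     0.     1.   ]] [[-0.008  0.998 -0.067  0.345]
 [-1.    -0.007  0.017  0.088]
 [ 0.016  0.067  0.998  1.319]
 [ 0.     0.     0.     1.   ]] 0.012242803830365663 436.1598660891456
{'time_s': 0.1, 'qpos': array([-1.187,  0.424,  1.631, -0.   ,  1.089, -0.019]), 'qvel': array([-0.   ,  0.   , -0.001,  0.   ,  0.   ,  0.   ]), 'effort': array([  0.   , -55.842, -28.244,  -0.   ,   0.003,   0.   ]), 'position': array([ 0.245, -0.575,  0.404]), 'orientation': array([-0.001,  0.98 ,  0.2  , -0.   ]), 'contact_force': array([0.259, 0.46 , 0.02 ]), 'ft_torque': array([-0.004,  0.001, -0.   ]), 'finger_force': 0.0, 'gripper_width': 0.9988560375658488}
```

View pics/a.png

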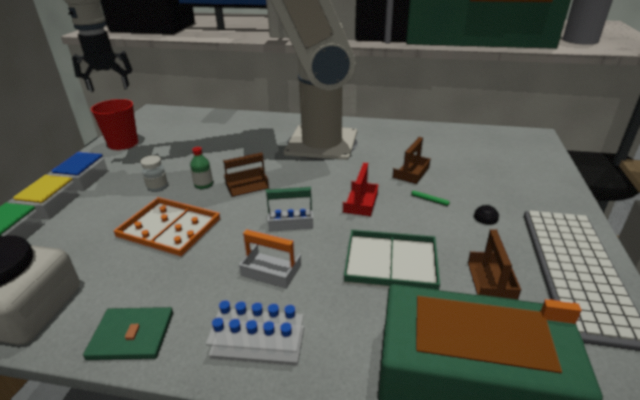

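View pics/b.png

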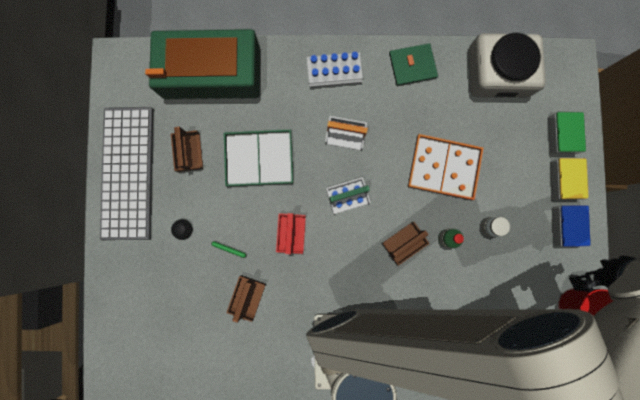

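The scene view shows the green-handled shaker with blue caps at about (289,210) and the green-rimmed tray at (392,259); in the top view they are at (348,194) and (259,158). Look-alikes for the shaker in the top view: orange handle (347,132), red (291,234), and brown (187,150), (246,298) and (405,243). Look-alikes for the tray: orange tray (445,168), green board (414,64) and green box (204,64). The green bar with blue caps below it, at (348,194), fits the description.

Run:
```python
from h import *
np.set_printoptions(precision=4,suppress=True)
for n,boxes in (('top',dict(shaker=(320,370,170,220),tray=(218,300,124,192),oth=(320,372,108,158))),('scene',dict(shaker=(262,318,182,232),tray=(340,445,225,290)))):
    c=cap(n); X=pts(c); hsv=cv2.cvtColor(c['frame'],cv2.COLOR_RGB2HSV)
    for k,(x0,x1,y0,y1) in boxes.items():
        h=hsv[y0:y1,x0:x1]; P=X[y0:y1,x0:x1]
        def rep(lab,m):
            m=m&~np.isnan(P[...,0]); q=P[m]
            if len(q)<5: print(n,k,lab,'none');return
            r=cv2.minAreaRect((q[:,:2]*1000).astype(np.float32))
            print(n,k,lab,len(q),'med',np.median(q,0),'z',np.percentile(q[:,2],[5,50,95]),'rect',r)
        g=cv2.inRange(h,(35,60,20),(90,255,255))>0
        rep('green',g)
        if k=='shaker':
            rep('greentop',g&(P[...,2]>.085))
            b=(cv2.inRange(h,(100,120,40),(130,255,255))>0)
            rep('blue',b)
            nn,l,s,ce=cv2.connectedComponentsWithStats(b.astype(np.uint8))
            for i in range(1,nn):
                if s[i,4]>5: print('  cap',ce[i]+[x0,y0],s[i,4],np.nanmedian(P[l==i],0))
            for lo,hi in ((.002,.01),(.01,.03),(.03,.04),(.04,.07),(.07,.11)):
                rep(f'z{lo}-{hi}',(P[...,2]>lo)&(P[...,2]<hi))
        if k=='oth': rep('orange',cv2.inRange(h,(5,120,60),(20,255,255))>0)
    x0,x1,y0,y1=boxes['shaker']; 
    if n=='scene': x0-=20;x1+=20;y0-=20;y1+=20
    cv2.imwrite(f'pics/c_{n}.png',cv2.resize(c['frame'][y0:y1,x0:x1,::-1],(400,400),interpolation=cv2.INTER_CUBIC))
cv2.imwrite('pics/c.png',np.hstack([cv2.imread('pics/c_top.png'),cv2.imread('pics/c_scene.png')]))
```

```text
top shaker green 215 med [0.4525 0.0068 0.096 ] z [0.0845 0.096  0.0998] rect ((454.463134765625, 5.293117523193359), (14.354835510253906, 110.30577850341797), 16.417543411254883)
top shaker greentop 204 med [0.4545 0.0066 0.0961] z [0.0917 0.0961 0.0999] rect ((454.46795654296875, 5.276721954345703), (14.354835510253906, 110.27159881591797), 16.417543411254883)
top shaker blue 103 med [0.4437 0.0076 0.0179] z [0.013  0.0179 0.024 ] rect ((453.0978698730469, 8.906009674072266), (51.11163330078125, 83.3472671508789), 14.74244499206543)
  cap [356.5 187. ] 10 [ 0.4795 -0.0193  0.0194]
  cap [344.6471 189.5294] 17 [0.4721 0.0156 0.0186]
  cap [334.4286 193.    ] 14 [0.4621 0.0445 0.0181]
  cap [359.6818 199.1364] 22 [ 0.4437 -0.0304  0.0165]
  cap [349. 202.] 21 [0.435  0.0018 0.0178]
  cap [338.9  203.95] 20 [0.4294 0.0315 0.0176]
top shaker z0.002-0.01 526 med [0.4509 0.0119 0.0038] z [0.0021 0.0038 0.0083] rect ((459.0741882324219, 13.631153106689453), (147.18344116210938, 147.172607421875), 89.58075714111328)
top shaker z0.01-0.03 217 med [0.4526 0.0049 0.0182] z [0.0119 0.0182 0.02
[... 2145 characters left out ...]
0205 0.0341] z [0.0305 0.0341 0.0372] rect ((458.7580871582031, 7.885528564453125), (80.79075622558594, 114.28252410888672), 17.50789451599121)
scene shaker z0.04-0.07 39 med [ 0.465  -0.0415  0.0534] z [0.0423 0.0534 0.0679] rect ((457.8437805175781, 8.412731170654297), (16.976207733154297, 114.20854187011719), 16.652523040771484)
scene shaker z0.07-0.11 515 med [0.4616 0.0088 0.0916] z [0.0767 0.0916 0.099 ] rect ((457.5447998046875, 8.015335083007812), (21.323850631713867, 113.89925384521484), 16.741220474243164)
scene tray green 1222 med [0.6474 0.2853 0.0201] z [0.0105 0.0201 0.1209] rect ((633.415771484375, 274.8609619140625), (284.3628234863281, 197.11456298828125), 2.096970796585083)
```

View pics/c.png

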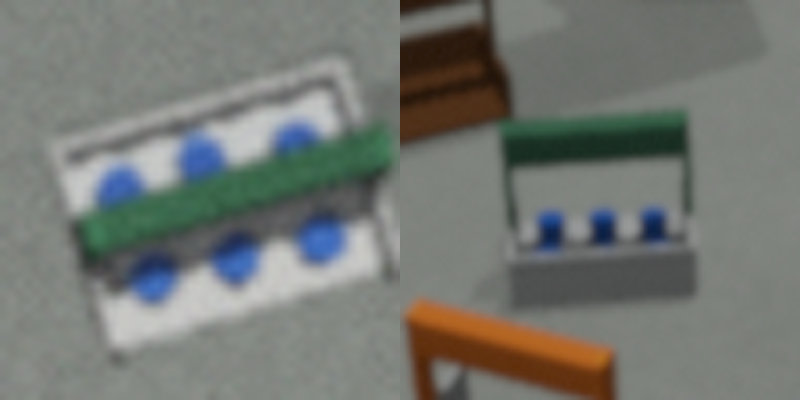

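The crop confirms it: a green bar over six blue caps in two rows of three, with the open mouth towards −x. The tool can't tilt, only turn about z. So I plan to hold the bar with a light grip and block the front floor edge against the outer side of the tray's +x rim. Driving the hand along −x should then tip the shaker in the fingers.

Run:
```python
from h import *
np.set_printoptions(precision=4,suppress=True)
for n,(x0,x1,y0,y1) in (('top',(210,306,118,198)),('scene',(335,448,222,292))):
    c=cap(n); X=pts(c); P=X[y0:y1,x0:x1]
    hsv=cv2.cvtColor(c['frame'],cv2.COLOR_RGB2HSV)[y0:y1,x0:x1]
    g=(cv2.inRange(hsv,(35,60,20),(90,255,255))>0)
    m=g&(P[...,2]>.016)&(P[...,2]<.03)&(P[...,0]<.68)
    q=P[m]; print(n,'rim',len(q),np.median(q[:,2]),cv2.minAreaRect((q[:,:2]*1000).astype(np.float32)))
    w=(cv2.inRange(hsv,(0,0,130),(180,60,255))>0)&(abs(P[...,2]-.005)<.006)&(P[...,0]<.67)
    q=P[w]; print(n,'floor',len(q),np.median(q[:,2]),cv2.minAreaRect((q[:,:2]*1000).astype(np.float32)))
    if n=='top':
        q=X[20:115,130:280].reshape(-1,3); q=q[q[:,2]>.03]; print('box',np.nanpercentile(q,[1,50,99],axis=0), cv2.minAreaRect((q[:,:2]*1000).astype(np.float32)))
```

```text
top rim 332 0.022675831472805497 ((570.2385864257812, 270.3133544921875), (159.3380126953125, 200.86441040039062), 2.061868190765381)
top floor 4006 0.003258179877080214 ((560.953857421875, 275.2412109375), (287.86114501953125, 216.2567901611328), 89.57408905029297)
box [[0.7526 0.269  0.0367]
 [0.8205 0.4114 0.1199]
 [0.9171 0.5616 0.1477]] ((836.482421875, 417.7869873046875), (299.4901428222656, 170.86126708984375), 89.95758056640625)
scene rim 687 0.021492151383645353 ((572.9793090820312, 272.918212890625), (161.7744598388672, 197.8451385498047), 2.055743455886841)
scene floor 3917 0.005790768639473809 ((529.9412841796875, 281.402099609375), (228.90994262695312, 284.9738464355469), 9.765474319458008)
```

Emit:
step_arm(
  fingers=[-1,-1,-1,-1,-1],
  xyz=[
    [0.021,0.057,0],
    [0.021,0.057,0],
    [0.021,0.057,0],
    [0.021,0.057,0],
    [0.021,0.057,0],
  ],
  turn=[0.145,0.145,0.145,0.145,0.145],
)

```text
time_s: 0.92
position: [0.3503, -0.2882, 0.4049]
orientation: [0.0, 0.844, 0.536, 0.0]
contact_force: [1.1, -0.3, 0.5]
gripper_width: 0.999
finger_force: 0.0
```

Emit:
step_arm(
  fingers=[-1,-1,-1,-1,-1],
  xyz=[
    [0.021,0.057,0],
    [0.021,0.057,0],
    [0.021,0.057,0],
    [0.021,0.057,0],
    [0.021,0.057,0],
  ],
  turn=[0.145,0.145,0.145,0.145,0.145],
)

```text
time_s: 1.55
position: [0.4554, -0.003, 0.4051]
orientation: [0.0, 0.599, 0.801, 0.0]
contact_force: [1.1, -1.0, -0.3]
gripper_width: 0.999
finger_force: 0.0
```

Emit:
step_arm(
  fingers=[-1,-1,-1,-1,-1],
  xyz=[
    [0.001,0.009,-0.05],
    [0,0,-0.05],
    [0,0,-0.04],
    [0,0,-0.025],
    [0,0,0],
  ],
  turn=[0,0,0,0,0],
)

```text
time_s: 2.17
position: [0.4554, 0.0041, 0.2384]
orientation: [-0.002, 0.601, 0.799, -0.001]
contact_force: [-0.3, 0.1, 0.5]
gripper_width: 1.004
finger_force: 0.0
```

Emit:
step_arm(
  fingers=[-0.2,0.3,1,1,1],
  xyz=[
    [0,0,0],
    [0,0,0],
    [0,0,0],
    [0,0,0],
    [0,0,0],
  ],
  turn=[0,0,0,0,0],
  grip_force=30,
)

```text
time_s: 2.8
position: [0.4564, 0.004, 0.2404]
orientation: [0.001, 0.601, 0.799, 0.0]
contact_force: [-0.8, -0.8, 7.4]
gripper_width: 0.182
finger_force: 32.2
```

Emit:
step_arm(
  fingers=[1,1,1,1,1],
  xyz=[
    [0,0,0.01],
    [0,0,0.02],
    [0,0,0.03],
    [0,0,0.025],
    [0,0,0.015],
  ],
  turn=[0,0,0,0,0],
)

```text
time_s: 3.42
position: [0.4559, 0.0041, 0.341]
orientation: [0.0, 0.601, 0.799, 0.0]
contact_force: [-0.0, 0.9, -3.6]
gripper_width: 0.182
finger_force: 30.6
```

Emit:
step_arm(
  fingers=[1,1,1,1,1],
  xyz=[
    [0.01,0.011,0],
    [0.02,0.022,0],
    [0.027,0.03,0],
    [0.03,0.033,0],
    [0.03,0.033,0],
  ],
  turn=[-0.01,-0.02,-0.03,-0.03,-0.03],
)

```text
time_s: 4.05
position: [0.5739, 0.1348, 0.3381]
orientation: [-0.001, 0.648, 0.762, -0.001]
contact_force: [1.1, 0.7, -3.8]
gripper_width: 0.18
finger_force: 30.7
```

Emit:
step_arm(
  fingers=[1,1,1,1,1],
  xyz=[
    [0.03,0.033,0],
    [0.03,0.033,0],
    [0.03,0.033,0],
    [0.024,0.027,0],
    [0.015,0.017,0],
  ],
  turn=[-0.03,-0.03,-0.03,-0.025,-0.015],
)

```text
time_s: 4.68
position: [0.7026, 0.2784, 0.337]
orientation: [-0.001, 0.696, 0.718, -0.001]
contact_force: [-0.2, 0.2, -3.1]
gripper_width: 0.181
finger_force: 30.7
```

```bash
cat > sh.py <<'E'
from h import *
import sys
np.set_printoptions(precision=4,suppress=True)
a=cap('scene');b=cap('top')
s=arm.state(); print(s['position'],s['orientation'],s['gripper_width'],s['contact_force'],s['time_s'])
for n,c in (('scene',a),('top',b)):
    X=pts(c);hsv=cv2.cvtColor(c['frame'],cv2.COLOR_RGB2HSV)
    g=(cv2.inRange(hsv,(35,60,20),(90,255,255))>0)&(abs(X[...,0]-s['position'][0])<.06)&(abs(X[...,1]-s['position'][1])<.075)&(X[...,2]>.07)&(X[...,2]<s['position'][2]-.12)
    q=X[g]; print(n,'bar',len(q),np.median(q,0) if len(q) else '',np.percentile(q[:,2],[5,95]) if len(q) else '',cv2.minAreaRect((q[:,:2]*1000).astype(np.float32)) if len(q)>3 else '')
    bl=((cv2.inRange(hsv,(100,120,40),(130,255,255))>0)&(X[...,0]>.45)&(X[...,0]<.78)&(X[...,1]>.12)&(X[...,1]<.42)).astype(np.uint8)
    nn,l,st,ce=cv2.connectedComponentsWithStats(bl)
    for i in range(1,nn):
        if st[i,4]>4:
            p=np.nanmedian(X[l==i],0); d=p[:2]-[.5715,.2715]; t=np.deg2rad(2.05)
            print('  cap',ce[i],st[i,4],p,'tray',[d[0]*np.cos(t)+d[1]*np.sin(t),-d[0]*np.sin(t)+d[1]*np.cos(t)])
if len(sys.argv)>1:
    w=lambda im,x0,x1,y0,y1:cv2.resize(im['frame'][y0:y1,x0:x1,::-1],(400,400),interpolation=cv2.INTER_CUBIC)
    cv2.imwrite(f'pics/{sys.argv[1]}.png',np.hstack([w(a,330,490,150,310),w(b,190,320,80,210)]))
E
python3 sh.py d
```

```text
[0.7027 0.2786 0.3372] [-0.0005  0.6953  0.7187 -0.0004] 0.18042746152170164 [-0.1645 -0.257  -3.6242] 4.775
scene bar 647 [0.7093 0.2975 0.1878] [0.1733 0.1953] ((731.524169921875, 290.20489501953125), (67.93190002441406, 123.34085845947266), 2.745168447494507)
  cap [378.661  256.8475] 59 [0.6857 0.2485 0.1137] tray [np.float64(0.11333774827805333), np.float64(-0.02703653491781089)]
  cap [395.6119 258.9701] 67 [0.6865 0.281  0.1134] tray [np.float64(0.11528563209856939), np.float64(0.005428559448545438)]
  cap [412.978  263.6703] 91 [0.6892 0.3138 0.1144] tray [np.float64(0.11911865103582303), np.float64(0.038051556606359505)]
  cap [377.6071 265.3571] 28 [0.7138 0.2486 0.1159] tray [np.float64(0.1413659445510632), np.float64(-0.027949078445157063)]
  cap [396.8889 268.7778] 9 [0.7167 0.2847 0.1157] tray [np.float64(0.14562140593566353), np.float64(0.008031885051237128)]
top bar 0
```

View pics/d.png

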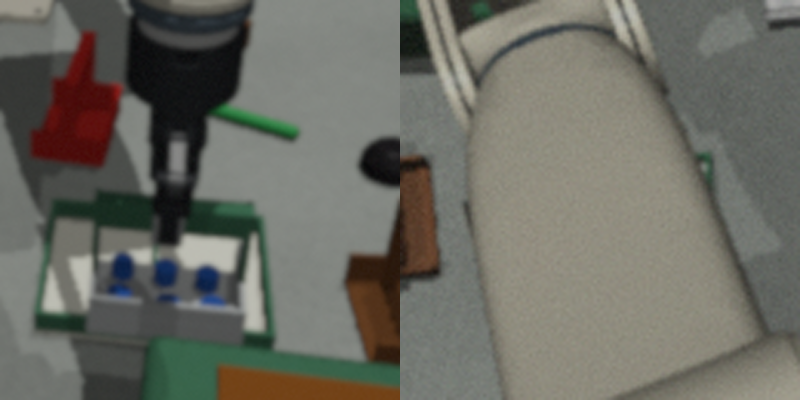

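The scene crop shows the shaker hanging level beyond the tray's +x rim, with all six caps aboard and standing. I'll shift y by −5 mm to centre the cap columns on the rib, then lower until the floor edge overlaps the rim by about 3.5 mm.

Emit:
step_arm(
  fingers=[1,1,1,1,1],
  xyz=[
    [-0.003,-0.006,-0.015],
    [0,0,-0.025],
    [0,0,-0.02],
    [0,0,-0.012],
    [0,0,-0.004],
  ],
  turn=[0,0,0,0,0],
  grip_force=20,
)

```text
time_s: 5.4
position: [0.6987, 0.2697, 0.2625]
orientation: [-0.0, 0.696, 0.718, -0.001]
contact_force: [-0.1, -0.6, -3.6]
gripper_width: 0.18
finger_force: 30.7
```

Emit:
step_arm(
  fingers=[1,1,1,1,1],
  xyz=[
    [0,0,0],
    [-0.003,0,0],
    [-0.003,0,0],
    [-0.003,0,0],
    [0,0,0],
  ],
  turn=[0,0,0,0,0],
)

```text
time_s: 6.02
position: [0.69, 0.2701, 0.2641]
orientation: [0.0, 0.696, 0.718, 0.0]
contact_force: [0.2, 0.4, -3.1]
gripper_width: 0.183
finger_force: 30.7
```

Emit:
step_arm(
  fingers=[1,1,1,1,1],
  xyz=[
    [0.008,0,0],
    [0,0,-0.004],
    [0,0,0],
    [-0.004,0,0],
    [-0.004,0,0],
  ],
  turn=[0,0,0,0,0],
  grip_force=20,
)

```text
time_s: 6.65
position: [0.6897, 0.2701, 0.2597]
orientation: [0.0, 0.696, 0.718, 0.0]
contact_force: [4.1, 0.6, -2.6]
gripper_width: 0.176
finger_force: 31.1
```

Emit:
step_arm(
  fingers=[1,1,1,1,1],
  xyz=[
    [-0.003,0,0],
    [-0.003,0,0],
    [-0.003,0,0.001],
    [0,0,0],
    [0,0,0],
  ],
  turn=[0,0,0,0,0],
)

```text
time_s: 7.28
position: [0.6835, 0.27, 0.2623]
orientation: [0.003, 0.696, 0.718, 0.004]
contact_force: [10.9, -0.8, -7.1]
gripper_width: 0.181
finger_force: 49.4
```

Emit:
step_arm(
  fingers=[1,1,1,1,1],
  xyz=[
    [-0.004,0,0.0015],
    [-0.004,0,0.0015],
    [0,0,0],
    [0,0,0],
    [0,0,0],
  ],
  turn=[0,0,0,0,0],
)

```text
time_s: 7.9
position: [0.6776, 0.2702, 0.2666]
orientation: [0.005, 0.696, 0.718, 0.007]
contact_force: [19.2, -0.4, -8.7]
gripper_width: 0.182
finger_force: 73.6
```

```bash
python3 sh.py e
```

```text
[0.6776 0.2702 0.2665] [0.0051 0.6955 0.7184 0.0074] 0.1824885298423487 [ 19.0358  -0.6132 -10.3029] 8.0
scene bar 470 [0.6874 0.2892 0.1169] [0.1056 0.1247] ((699.1788330078125, 275.5672912597656), (41.97329330444336, 105.75816345214844), 3.065166473388672)
  cap [374.039  281.5714] 77 [0.6745 0.2425 0.0426] tray [np.float64(0.10190234870208055), np.float64(-0.032619149125275006)]
  cap [390.1887 280.8113] 53 [0.6728 0.2743 0.0419] tray [np.float64(0.10132137941049234), np.float64(-0.0007824301705982549)]
  cap [406.3784 282.2703] 37 [0.6735 0.3063 0.0426] tray [np.float64(0.10314437322262728), np.float64(0.03115809532070255)]
top bar 0
```

View pics/e.png

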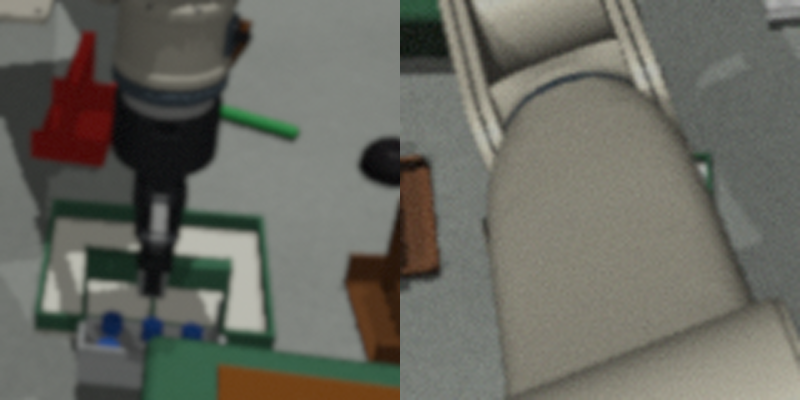

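Emit:
step_arm(
  fingers=[0.63,0.6,0.58,0.56,0.54],
  xyz=[
    [0,0,0],
    [-0.002,0,0],
    [-0.002,0,0],
    [-0.002,0,0],
    [-0.002,0,0],
  ],
  turn=[0,0,0,0,0],
)

```text
time_s: 8.62
position: [0.6675, 0.2704, 0.2669]
orientation: [0.003, 0.696, 0.718, 0.005]
contact_force: [7.9, -1.2, 2.7]
gripper_width: 0.227
finger_force: 21.0
```

```bash
python3 sh.py
```

```text
[0.6674 0.2705 0.2668] [0.0027 0.6956 0.7184 0.0046] 0.23490840058735837 [ 8.022  -0.4021  0.0626] 8.725
scene bar 453 [0.6757 0.29   0.1158] [0.1056 0.1239] ((687.0195922851562, 275.00408935546875), (42.49684524536133, 105.358642578125), 0.23944838345050812)
  cap [374.5    279.7143] 56 [0.6715 0.2432 0.0384] tray [np.float64(0.09893163954623294), np.float64(-0.031819778140525085)]
  cap [390.4  280.98] 50 [0.672  0.2746 0.0399] tray [np.float64(0.10054919104766596), np.float64(-0.0004800441326171111)]
  cap [406.814  282.6744] 43 [0.6729 0.3079 0.0415] tray [np.float64(0.10262547681445179), np.float64(0.0327885452728045)]
top bar 0
```

Emit:
step_arm(
  fingers=[0.52,0.5,0.49,0.47,0.46],
  xyz=[
    [-0.004,0,0.0005],
    [-0.004,0,0.0005],
    [-0.004,0,0.0005],
    [-0.004,0,0],
    [-0.003,0,0],
  ],
  turn=[0,0,0,0,0],
)

```text
time_s: 9.35
position: [0.6487, 0.2706, 0.2689]
orientation: [0.003, 0.696, 0.718, 0.005]
contact_force: [8.9, -0.5, 6.2]
gripper_width: 0.271
finger_force: 23.1
```

```bash
python3 sh.py f
```

```text
[0.6487 0.2706 0.269 ] [0.0029 0.6956 0.7184 0.0051] 0.2695192498442695 [ 8.7726 -0.7349  4.1234] 9.45
scene bar 441 [0.6569 0.2877 0.1156] [0.1068 0.1244] ((671.447509765625, 274.63372802734375), (106.5621566772461, 46.030155181884766), 88.83084869384766)
top bar 0
```

View pics/f.png

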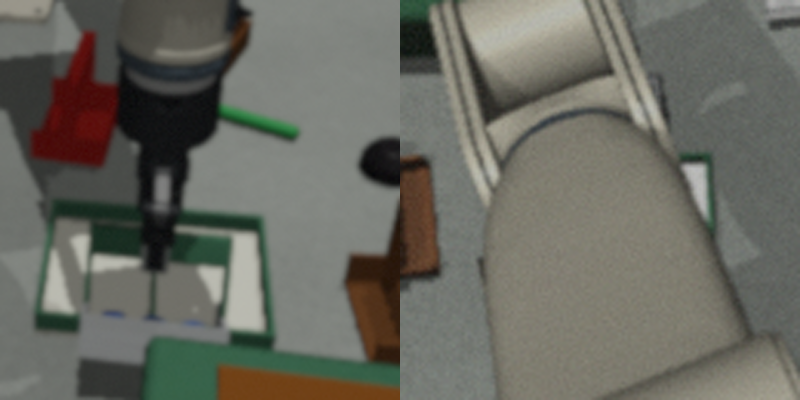

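The crop shows the back wall rising and the shaker tipped roughly 22 degrees, with the caps still in it and the mouth at the rim. I'll carry on along the arc.

Emit:
step_arm(
  fingers=[0.45,0.43,0.42,0.41,0.4],
  xyz=[
    [-0.004,0,0],
    [-0.004,0,0],
    [-0.004,0,0],
    [-0.004,0,-0.0005],
    [-0.004,0,-0.0005],
  ],
  turn=[0,0,0,0,0],
)

```text
time_s: 10.07
position: [0.6284, 0.2705, 0.2676]
orientation: [0.003, 0.696, 0.718, 0.004]
contact_force: [6.9, -1.9, 5.2]
gripper_width: 0.301
finger_force: 24.9
```

```bash
python3 sh.py
```

```text
[0.6282 0.2705 0.2676] [0.0024 0.6956 0.7184 0.0043] 0.30424612357186887 [ 5.6011 -0.9123  5.3184] 10.175
scene bar 464 [0.6353 0.2893 0.1142] [0.1063 0.1222] ((648.2578735351562, 275.7438049316406), (45.80250549316406, 111.6842269897461), 0.08326691389083862)
top bar 0
```

Emit:
step_arm(
  fingers=[0.39,0.38,0.37,0.36,0.36],
  xyz=[
    [-0.004,0,-0.001],
    [-0.004,0,-0.001],
    [-0.003,0,-0.001],
    [-0.003,0,-0.001],
    [0,0,0],
  ],
  turn=[0,0,0,0,0],
)

```text
time_s: 10.8
position: [0.6117, 0.2702, 0.2604]
orientation: [-0.0, 0.696, 0.718, -0.0]
contact_force: [1.6, 0.0, 2.8]
gripper_width: 0.324
finger_force: 15.4
```

```bash
python3 sh.py g
```

```text
[0.6119 0.2701 0.2603] [-0.0001  0.6957  0.7184 -0.0001] 0.3193123226237415 [ 2.0614 -0.4293  5.1535] 10.9
scene bar 453 [0.6172 0.2902 0.1069] [0.099  0.1128] ((631.7783813476562, 275.6263732910156), (51.535465240478516, 111.59920501708984), 2.720799684524536)
top bar 2 [0.6496 0.2163 0.083 ] [0.0819 0.0841]
```

View pics/g.png

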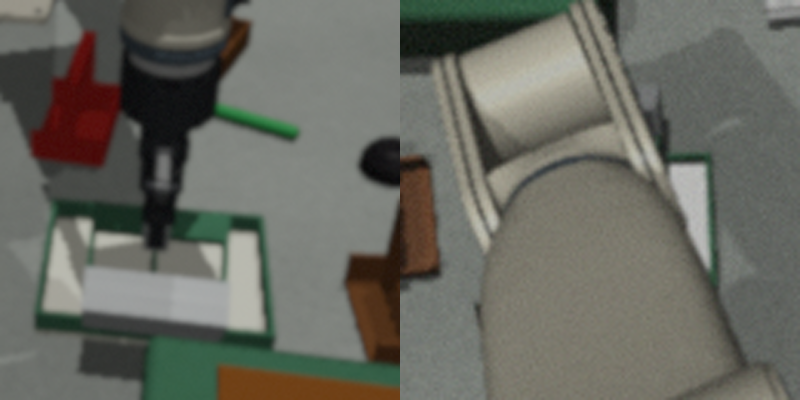

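Emit:
step_arm(
  fingers=[0.37,0.37,0.37,0.37,0.37],
  xyz=[
    [0,0.006,0],
    [0,-0.012,0],
    [0,0.012,0],
    [0,-0.012,0],
    [0,0.006,0],
  ],
  turn=[0,0,0,0,0],
)

```text
time_s: 11.52
position: [0.612, 0.2689, 0.2599]
orientation: [0.0, 0.696, 0.718, -0.001]
contact_force: [3.2, -2.8, -0.4]
gripper_width: 0.316
finger_force: 18.1
```

```bash
python3 sh.py
```

```text
[0.612  0.2702 0.26  ] [-0.0001  0.6959  0.7181 -0.0001] 0.31832859792491314 [ 2.9031  0.0517 -0.5699] 11.625
scene bar 458 [0.6174 0.2892 0.1063] [0.0985 0.1128] ((631.9437866210938, 273.77130126953125), (51.06884002685547, 111.42296600341797), 2.78190541267395)
top bar 3 [0.6484 0.2164 0.0818] [0.0776 0.0855]
```

Emit:
step_arm(
  fingers=[0.4,0.42,0.42,0.42,0.42],
  xyz=[
    [0,0,0],
    [0,0,0.004],
    [-0.003,0,0.006],
    [-0.005,0,0.006],
    [0,0,0],
  ],
  turn=[0,0,0,0,0],
)

```text
time_s: 12.25
position: [0.6034, 0.2701, 0.2768]
orientation: [-0.0, 0.696, 0.718, -0.0]
contact_force: [0.5, -0.5, -2.7]
gripper_width: 0.318
finger_force: 20.0
```

```bash
python3 sh.py h
```

```text
[0.6038 0.2701 0.2763] [-0.      0.6957  0.7184 -0.0001] 0.3161343335417248 [-0.0698  0.0609 -3.5272] 12.35
scene bar 506 [0.6109 0.2873 0.1213] [0.1089 0.1286] ((623.4611206054688, 274.6466064453125), (49.61211013793945, 111.18146514892578), 0.4706391990184784)
  cap [371.2931 274.2586] 58 [0.6352 0.2332 0.0192] tray [np.float64(0.06232288893614903), np.float64(-0.04056735101747889)]
  cap [385.6364 276.0909] 22 [0.6359 0.2642 0.0184] tray [np.float64(0.06411726262132356), np.float64(-0.009648885204553996)]
  cap [396.3158 277.1579] 19 [0.6318 0.2862 0.0167] tray [np.float64(0.06082919090705764), np.float64(0.01255392914782104)]
  cap [406.15 278.2 ] 20 [0.6355 0.3069 0.0216] tray [np.float64(0.06527188444553242), np.float64(0.03312383482381676)]
  cap [414.4 279.2] 15 [0.633  0.324  0.0179] tray [np.float64(0.06333715992356512), np.float64(0.050255622744076224)]
top bar 5 [0.6404 0.2173 0.0985] [0.0917 0.1026] ((640.0892944335938, 216.42904663085938), (10.737167358398438, 2.039208173751831), 4.962840557098389)
```

View pics/h.png

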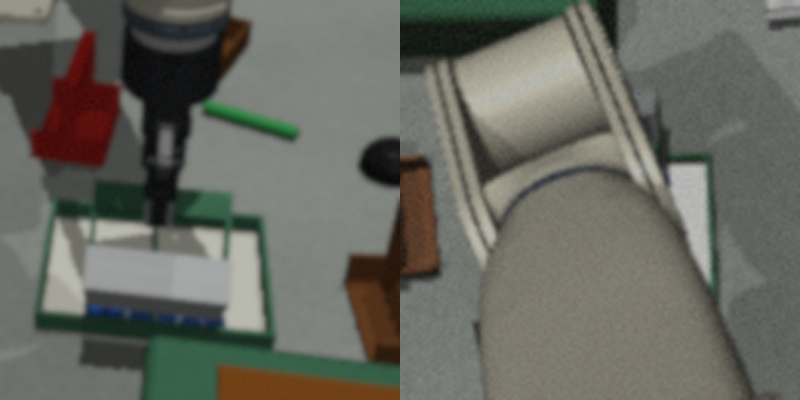

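The caps now lie in a row along the inside of the +x wall, and the tilted shaker stays locked in the grip. I'll lift clear and count them.

Emit:
step_arm(
  fingers=[0.42,0.42,0.42,0.42,0.42],
  xyz=[
    [0,0,0.012],
    [0,0,0.02],
    [0,0,0.025],
    [0,0,0.02],
    [0,0,0.01],
  ],
  turn=[0,0,0,0,0],
)

```text
time_s: 12.98
position: [0.6043, 0.2702, 0.3656]
orientation: [0.001, 0.696, 0.718, 0.001]
contact_force: [-0.0, 1.0, -2.9]
gripper_width: 0.32
finger_force: 20.1
```

Emit:
step_arm(
  fingers=[0.42,0.42,0.42,0.42,0.42],
  xyz=[
    [-0.01,-0.015,0],
    [-0.015,-0.03,0],
    [-0.02,-0.04,0],
    [-0.02,-0.045,0],
    [-0.02,-0.045,0],
  ],
  turn=[0,0,0,0,0],
)

```text
time_s: 13.6
position: [0.5169, 0.0931, 0.3622]
orientation: [-0.001, 0.696, 0.718, -0.001]
contact_force: [1.5, 0.1, -1.8]
gripper_width: 0.314
finger_force: 20.2
```

Emit:
step_arm(
  fingers=[0.42,0.42,0.42,0.42,0.42],
  xyz=[
    [-0.025,-0.04,0],
    [-0.025,-0.03,0],
    [-0.025,-0.015,0],
    [-0.02,-0.005,0],
    [-0.01,0,0],
  ],
  turn=[0,0,0,0,0],
)

```text
time_s: 14.22
position: [0.4119, 0.0044, 0.3625]
orientation: [-0.001, 0.696, 0.718, -0.001]
contact_force: [0.5, 0.1, -2.3]
gripper_width: 0.315
finger_force: 20.2
```

```bash
python3 sh.py
python3 - <<'E'
import cv2,numpy as np
w=lambda f,x0,x1,y0,y1:cv2.resize(cv2.imread(f)[y0:y1,x0:x1],(400,300),interpolation=cv2.INTER_CUBIC)
cv2.imwrite('pics/i.png',np.hstack([w('pics/_scene.png',240,440,150,300),w('pics/_top.png',210,410,110,260)]))
E
```

```text
[0.4127 0.0049 0.3628] [-0.0005  0.6958  0.7182 -0.0005] 0.31818482739290566 [ 0.4574 -0.8696 -1.8902] 14.325
scene bar 362 [0.4203 0.0281 0.2061] [0.1914 0.2142] ((431.1055908203125, 10.047866821289062), (50.60779571533203, 111.7305679321289), 2.4083738327026367)
  cap [376.7717 273.1732] 127 [0.6324 0.2438 0.0195] tray [np.float64(0.05989726064807205), np.float64(-0.02985022880786689)]
  cap [396.6053 274.2895] 38 [0.6298 0.2873 0.0207] tray [np.float64(0.05886859748762092), np.float64(0.013667669375659318)]
  cap [416.025 276.525] 40 [0.6294 0.3273 0.0198] tray [np.float64(0.059850187659247545), np.float64(0.05374298317023708)]
  cap [407.7576 276.3333] 33 [0.6336 0.3106 0.0221] tray [np.float64(0.06347658816308603), np.float64(0.036877938796011915)]
top bar 19 [0.4335 0.0596 0.1911] [0.1814 0.2092] ((427.2020263671875, 60.69205093383789), (2.61041259765625, 45.79545211791992), 88.77323150634766)
  cap [246.     138.6667] 18 [0.6248 0.3054 0.0207] tray [np.float64(0.054520073673235636), np.float64(0.03201187740791958)]
  cap [267.7746 138.8451] 71 [0.625  0.2406 0.019 ] tray [np.float64(0.052356324526897265), np.float64(-0.03278672067663366)]
  cap [239.6316 140.4737] 19 [0.6214 0.3244 0.0199] tray [np.float64(0.05180247358251013), np.float64(0.05110116577797834)]
  cap [253.2105 139.9474] 19 [0.622  0.2849 0.0214] tray [np.float64(0.05091545249418048), np.float64(0.011569750027770734)]
```

View pics/i.png

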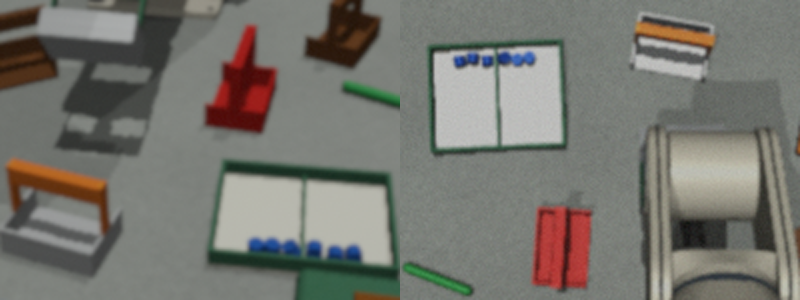

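The picture shows all six caps in the green tray: three left of the rib at about (460–487,60) and three right of it at (504–530,58). The shaker is empty. Next I'll bring its front edge down to the bench.

Emit:
step_arm(
  fingers=[0.42,0.42,0.42,0.42,0.42],
  xyz=[
    [-0.01,0,-0.03],
    [-0.01,0,-0.035],
    [0,0,-0.025],
    [0,0,-0.015],
    [0,0,0],
  ],
  turn=[0,0,0,0,0],
)

```text
time_s: 14.95
position: [0.3943, 0.0053, 0.2573]
orientation: [-0.001, 0.695, 0.719, -0.001]
contact_force: [0.3, 0.2, -2.9]
gripper_width: 0.315
finger_force: 20.3
```

Emit:
step_arm(
  fingers=[0.42,0.42,0.42,0.42,0.42],
  xyz=[
    [0,0,-0.004],
    [0,0,-0.003],
    [0,0,-0.003],
    [0,0,-0.003],
    [0,0,0],
  ],
  turn=[0,0,0,0,0],
)

```text
time_s: 15.58
position: [0.394, 0.005, 0.2451]
orientation: [-0.0, 0.696, 0.718, -0.0]
contact_force: [0.3, -0.6, -2.7]
gripper_width: 0.315
finger_force: 20.3
```

Emit:
step_arm(
  fingers=[0.42,0.42,0.42,0.42,0.42],
  xyz=[
    [0,0,-0.003],
    [0,0,-0.003],
    [0,0,-0.002],
    [0,0,0],
    [0,0,0],
  ],
  turn=[0,0,0,0,0],
)

```text
time_s: 16.2
position: [0.3927, 0.005, 0.2373]
orientation: [-0.001, 0.696, 0.718, -0.001]
contact_force: [-7.4, -0.5, 11.6]
gripper_width: 0.317
finger_force: 22.9
```

Emit:
step_arm(
  fingers=[0.4,0.36,0.34,0.33,0.33],
  xyz=[
    [0,0,0.003],
    [0,0,0],
    [0.004,0,0.001],
    [0.005,0,0.001],
    [0.006,0,0.001],
  ],
  turn=[0,0,0,0,0],
)

```text
time_s: 16.82
position: [0.4098, 0.005, 0.2434]
orientation: [0.0, 0.696, 0.718, 0.0]
contact_force: [0.1, -1.1, 0.1]
gripper_width: 0.337
finger_force: 0.0
```

Emit:
step_arm(
  fingers=[0.33,0.33,0.33,0.33,0.33],
  xyz=[
    [0.006,0,0.001],
    [0.006,0,0.001],
    [0.006,0,0],
    [0.006,0,0],
    [0,0,0],
  ],
  turn=[0,0,0,0,0],
)

```text
time_s: 17.45
position: [0.4336, 0.005, 0.2452]
orientation: [0.0, 0.696, 0.718, 0.0]
contact_force: [0.8, 0.4, -0.2]
gripper_width: 0.332
finger_force: 0.3
```

```bash
python3 sh.py
python3 - <<'E'
import cv2,numpy as np
w=lambda f,x0,x1,y0,y1:cv2.resize(cv2.imread(f)[y0:y1,x0:x1],(400,300),interpolation=cv2.INTER_CUBIC)
cv2.imwrite('pics/j.png',w('pics/_scene.png',220,380,120,240))
E
```

```text
[0.4329 0.005  0.2451] [-0.0001  0.6957  0.7183 -0.0001] 0.3323614543411569 [0.1142 0.4697 0.8072] 17.55
scene bar 313 [0.4427 0.03   0.0972] [0.0867 0.107 ] ((454.9963073730469, 10.819416046142578), (47.011268615722656, 114.635009765625), 5.578705310821533)
  cap [376.75   273.1641] 128 [0.6324 0.2437 0.0195] tray [np.float64(0.05984803099474887), np.float64(-0.029981827366806147)]
  cap [396.6053 274.2895] 38 [0.6299 0.2873 0.021 ] tray [np.float64(0.058886793496274306), np.float64(0.013688375632814664)]
  cap [416.0256 276.5128] 39 [0.6292 0.3272 0.0202] tray [np.float64(0.059636286636587245), np.float64(0.05358774296060018)]
  cap [407.7576 276.3333] 33 [0.6338 0.3106 0.0222] tray [np.float64(0.06369206159865629), np.float64(0.03681414500128522)]
top bar 0   
  cap [245.8947 138.5789] 19 [0.6253 0.3061 0.0215] tray [np.float64(0.05498087738731616), np.float64(0.032632417140608584)]
  cap [267.4167 138.9167] 72 [0.6246 0.2412 0.0188] tray [np.float64(0.051974836883684226), np.float64(-0.03221519816507063)]
  cap [239.5 140.4] 20 [0.6215 0.3247 0.0215] tray [np.float64(0.05184649457619333), np.float64(0.0514256258721918)]
  cap [253.1667 140.    ] 18 [0.6219 0.2849 0.021 ] tray [np.float64(0.05083985734849485), np.float64(0.011620779064047198)]
```

View pics/j.png

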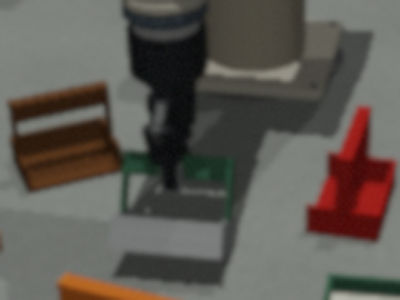

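The crop shows the shaker still tilted, resting on its front edge and following the loose fingers back. I'll keep guiding it.

Emit:
step_arm(
  fingers=[0.33,0.33,0.33,0.33,0.33],
  xyz=[
    [0.006,0,0],
    [0.006,0,0],
    [0.006,0,-0.001],
    [0.006,0,-0.001],
    [0.006,0,-0.001],
  ],
  turn=[0,0,0,0,0],
)

```text
time_s: 18.18
position: [0.4635, 0.005, 0.2421]
orientation: [0.0, 0.696, 0.718, 0.0]
contact_force: [1.0, 1.0, -0.5]
gripper_width: 0.337
finger_force: 0.5
```

Emit:
step_arm(
  fingers=[0.33,0.33,0.33,0.33,0.33],
  xyz=[
    [0.005,0,-0.001],
    [0.004,0,-0.001],
    [0.004,0,0],
    [0,0,0],
    [0,0,0],
  ],
  turn=[0,0,0,0,0],
)

```text
time_s: 18.8
position: [0.4757, 0.0051, 0.2402]
orientation: [-0.0, 0.696, 0.718, -0.0]
contact_force: [0.1, 0.1, 0.2]
gripper_width: 0.339
finger_force: 0.0
```

```bash
python3 sh.py|head -2
python3 - <<'E'
import cv2,numpy as np
w=lambda f,x0,x1,y0,y1:cv2.resize(cv2.imread(f)[y0:y1,x0:x1],(400,300),interpolation=cv2.INTER_CUBIC)
cv2.imwrite('pics/k.png',w('pics/_scene.png',220,380,120,240))
E
```

```text
[0.4758 0.0051 0.2402] [-0.0001  0.6957  0.7184 -0.0002] 0.3378123509746627 [ 0.2341 -0.5797  0.5475] 18.9
scene bar 331 [0.4867 0.0299 0.0906] [0.0785 0.0992] ((496.17486572265625, 14.809253692626953), (48.10929489135742, 109.95392608642578), 8.441947937011719)
```

View pics/k.png

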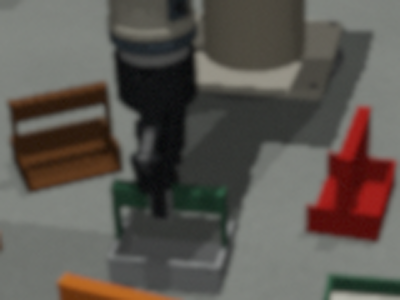

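The shaker now stands upright (bar z 79–99 mm) with no load on the fingers. I'll open and retreat straight up.

Emit:
step_arm(
  fingers=[0,-0.4,-0.7,-0.7,-0.7],
  xyz=[
    [0,0,0],
    [0,0,0],
    [0,0,0.01],
    [0,0,0.03],
    [0,0,0.04],
  ],
  turn=[0,0,0,0,0],
)

```text
time_s: 19.52
position: [0.4757, 0.0051, 0.321]
orientation: [-0.001, 0.696, 0.718, -0.001]
contact_force: [0.8, -0.4, 1.1]
gripper_width: 0.849
finger_force: 0.0
```

Emit:
step_arm(
  fingers=[-0.7,-0.7,-0.7,-0.7,-0.7],
  xyz=[
    [0,0,0.04],
    [0,-0.04,0.03],
    [0,-0.05,0],
    [0,-0.05,0],
    [0,-0.04,0],
  ],
  turn=[0,0,0,0,0],
)

```text
time_s: 20.15
position: [0.4757, -0.1767, 0.3912]
orientation: [0.001, 0.696, 0.718, 0.0]
contact_force: [-0.1, 0.1, -0.9]
gripper_width: 0.849
finger_force: 0.0
```

```bash
python3 sh.py
python3 - <<'E'
from h import *
for n in ('scene','top'):
    c=cap(n);X=pts(c);hsv=cv2.cvtColor(c['frame'],cv2.COLOR_RGB2HSV)
    g=(cv2.inRange(hsv,(35,60,20),(90,255,255))>0)&(X[...,0]>.38)&(X[...,0]<.57)&(abs(X[...,1])<.1)
    for z0,z1 in((.07,.12),(.085,.12)):
        q=X[g&(X[...,2]>z0)&(X[...,2]<z1)]; 
        if len(q)>3: print(n,np.percentile(q[:,2],[5,50,95]),cv2.minAreaRect((q[:,:2]*1000).astype(np.float32)))
    m=(X[...,0]>.4)&(X[...,0]<.57)&(abs(X[...,1])<.1)&(X[...,2]>.028)&(X[...,2]<.045)
    q=X[m]; print('walls',np.percentile(q[:,2],[10,50,90]),cv2.minAreaRect((q[:,:2]*1000).astype(np.float32)))
E
```

```text
[ 0.4759 -0.1779  0.3911] [0.001  0.6969 0.7171 0.    ] 0.8501870154798741 [0.2809 0.7644 0.2787] 20.25
scene bar 0   
  cap [376.7323 273.1496] 127 [0.6329 0.2436 0.0197] tray [np.float64(0.0603523477654774), np.float64(-0.030059749060379292)]
  cap [396.6053 274.2895] 38 [0.6295 0.2873 0.0207] tray [np.float64(0.058492222751997336), np.float64(0.013697982743325864)]
  cap [416.025 276.525] 40 [0.6287 0.3274 0.0201] tray [np.float64(0.05917752765470895), np.float64(0.05381717058189472)]
  cap [407.7576 276.3333] 33 [0.6336 0.3106 0.0231] tray [np.float64(0.06344274854343102), np.float64(0.03684712102990049)]
top bar 0   
  cap [245.8947 138.5789] 19 [0.6257 0.3056 0.021 ] tray [np.float64(0.05541259916047591), np.float64(0.032140890759412996)]
  cap [267.726  138.9315] 73 [0.6249 0.2409 0.019 ] tray [np.float64(0.0522494058378098), np.float64(-0.03248389384308812)]
  cap [239.75 140.4 ] 20 [0.621  0.3237 0.02  ] tray [np.float64(0.05132274992657776), np.float64(0.05035852887168578)]
  cap [253.2105 139.9474] 19 [0.6212 0.2846 0.0216] tray [np.float64(0.05018530754943675), np.float64
[... 177 characters left out ...]
859324  0.09545461 0.09917672] ((483.2593078613281, 10.91843032836914), (17.029264450073242, 112.66063690185547), 0.9477556943893433)
walls [0.02947978 0.03386455 0.03674853] ((482.01556396484375, 10.59329605102539), (80.72146606445312, 115.86639404296875), 2.0257043838500977)
top [0.08305589 0.09588879 0.10000557] ((478.339111328125, 7.718879699707031), (13.649026870727539, 109.01387023925781), 1.2276417016983032)
top [0.09120512 0.09621461 0.10002802] ((478.4297180175781, 7.703762054443359), (13.5061674118042, 109.0013656616211), 0.9656041264533997)
walls [0.02962324 0.03315838 0.03689203] ((480.2402038574219, 7.489032745361328), (77.95535278320312, 111.93614959716797), 0.9193605184555054)
```

The shaker stands upright at (0.48, 0.01), clear of the tray. The caps rest three in each bay. I'm handing in.

```bash
python3 -c "
from bench import arm
print(arm.job_done())"
```

```text
the job is handed in; nothing more can be done
None
```

I handed the job in without getting a verdict back: all six blue caps lie in the green-rimmed tray, three in each bay, and the empty green-handled shaker stands upright and released on the bench, clear of the tray.

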